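Unlatch the wide-bore pipe coupling

ROBOT

A 7-joint arm with a two-finger parallel gripper is mounted at the origin on the work surface. World frame = base frame: x ahead of the robot, y to its left, z up, the work surface at z = 0. Lengths are in mm, angles in rad, forces in N, time in s.
With the tool pointing down it reaches from about 425 to 925 mm from the base axis. Payload 6.8 kg.
Tool frame: the origin (TCP) lies at the very end of the fingers, on their centre line; the grasp point (between the pads) lies 19 mm behind it; x points along the fingers, y is the direction in which the jaws open and shut, and the axes are right-handed (so a half turn about x gives the same grasp; the last joint's range is limited). The gripper opens to 88 mm and grips with 3 to 60 N. Pads are 20 mm wide; open, the fingers measure 115 mm over their backs; the gripper's body (75 mm by 178 mm) begins 61 mm behind the grasp point.
Start: joints at [-1.355, 0.477, 0.022, 1.555, -0.011, 1.109, -0.083], TCP at [214.762, 639.941, 222.664] pointing down, gripper open.
Joint ranges: [-2.96, 2.96], [-0.34, 2.1], [-1.41, 1.46], [0.24, 2.44], [-1.37, 4.51], [0.17, 1.92], [-2.96, 2.96]. Speed limits (rad/s): [2.39, 2.39, 3.14, 3.14, 3.14, 3.14, 3.14].

INTERFACE

Orientations are given as a unit quaternion [w, x, y, z].
In Python, from bench import r gives the robot as it stands. The module is installed in compiled form; this text tells all that it offers.
- The arm moves only by the tool drive_tool, never from a script. Its argument "steps" is a list of rows, each an object of numbers: "claw": the closure in counts, from 0 (fully open) to 255 (shut); "dx", "dy", "dz": the shift along the tool's x, y, z in mm; "turn": the turn about the tool's x in rad. A call has exactly 8 rows; each row shifts and turns the pose as measured when the row begins, along the tool's axes as they then stand; what a row does not reach is not made up. A row lasts 1/8 s, in which the tool goes at most 62.5 mm and 10.7 degrees, less where a joint would pass 70% of its speed; a pose out of reach is approached as far as the arm can. A call is refused whole if a number of a shift passes 62.5 or a number of a turn 0.188, either way. A call with a gripper value outside its range is refused whole. The fingers move at their own pace and stop on an object; "force" is the grip in N (left out, the last holds). Time passes only in rows, so rows that do not move let the fingers close, or fill a call up. It gives the time, the measured TCP pose, the force and the opening at its end, in the units of the state.
- r.sense(): the state, without advancing time (a new reading comes with each control period).
- r.snapshot(name): name is "scene" or "top" or "wrist"; returns a dict with "color" (384x512x3 uint8, red, green, blue), "K" (3x3 intrinsics, pixels), "origin" and "rotation" of the camera in the world. Camera axes: x right, y down, z forward; pixel columns grow to the right and rows downward; lengths in mm; the calibration is good to about 2 mm. A picture is of the moment at which its call begins. There is no depth.
- r.finish_job(): hands the job in, once; it reports no verdict.
The state is a dict: "time": time; "joints": joint angles; "joint_velocities": joint speeds; "effort": joint torques, N m; "ee_pos": TCP position; "eef_rot": TCP orientation; "contact_force": force on the tool from outside, world axes, zero at the start; "wrist_torque": the same for the moment, N m; "finger_gap": finger opening in mm.
Only numpy, scipy, OpenCV 4.12 (cv2) and the standard library are available. Lean on these libraries where they do the work, as an engineer would, in place of code of your own. Each camera call takes 0.05 s, during which the arm holds its last target.

TASK

Two cam-lever pipe couplings are bolted to the test bench, both locked shut. On the one with the fat barrel, first slide the safety tab sideways clear of the latch lever, then lift the lever until it stands upright and leave it so. Leave the thin-barrelled coupling locked.

Things in the scene. Friction and masses are not known exactly. Their poses are not given: they have to be found in the camera images.
- wide_tab_grip (a point): In the thumb-piece of the fat coupling's safety tab (barrel 68 mm diameter): upright post 14 mm (x) by 12 mm (y), top 18 mm above this point, on a flat slide with rails 22 mm below this point (keep fingertips above them). Axes: z up, y the way the tab slides to release, x along the barrel. Locked, the slide's nose crosses the lever, whose midline is 44 mm to -y. About 130 mm above the bench.
- wide_tab (a joint): How far that safety tab is slid out, m: 0 = locked over the lever, end stop at 0.036; the lever is free beyond about 0.022. Sliding takes about 2 N; it stays where it is left.
- wide_latch_grip (a point): Middle of the cross-bar at the free end of the fat coupling's latch lever: 17 mm diameter, 22 mm long along local y, pinched across its ends; lever 18 mm wide, 9 thick. 94 mm above the bench when down, 70 mm free below and beside it. Local x points along the lever to its hinge, 110 mm away at the same height when flat; hinge axis parallel to y. Lifted, it swings up and over the hinge.
- wide_latch (a joint): Angle of that lever, rad: 0 = flat along the barrel, 1.57 = upright, end stop 1.6. With the tab in place it only rattles (below 0.1). Free, lifting its end takes about 3 N, and it stays at whatever angle it is left.
- narrow_tab (a joint): The same kind of safety tab on the other coupling, with the thin barrel (34 mm diameter): m slid out, 0 = locked. Leave it in.
Things that resemble listed ones, but are neither listed nor needed, are in the scene too. Leave any pink or red look-alike of the part that bears wide_tab_grip alone.

How it is judged:
By the outcome, as a careful person would: the job done as asked, in the order asked, and still so for the second after the job is handed in, with the robot touching nothing.
It also fails if it takes over 42 s, if anything falls off the work surface, if the arm or the gripper's body presses on something with over 40 N, if the wrist force passes 120 N, or if a joint passes its speed limit or range.

## Working session

There is one attempt and no reset: what is moved stays moved. The work goes in short steps, Python scripts to look and compute and a tool call to move; the robot and the scene stay as the last step left them, time stands still between calls to the robot, and variables do not carry over. Pictures are saved under pics/ and viewed, and the job is handed in when it is done.

Besides the shell and the picture viewer there is one more tool, called in YAML: its name, and indented under it one key for each argument. drive_tool: Moves the arm, as the interface text tells. Its arguments: {"type":"object","properties":{"steps":{"type":"array","items":{"type":"object","properties":{"claw":{"type":"number"},"dx":{"type":"number"},"dy":{"type":"number"},"dz":{"type":"number"},"turn":{"type":"number"}}}},"force":{"type":"number"}},"required":["steps"]}

```bash
mkdir -p pics; cat > h.py <<'E'
import numpy as np,cv2,pickle
from bench import r
def snap(n,f):
    s=r.snapshot(n); cv2.imwrite(f'pics/{f}.png',s['color'][:,:,::-1]); pickle.dump(s,open(f'pics/{f}.pkl','wb')); return s
def ld(f): return pickle.load(open(f'pics/{f}.pkl','rb'))
def ray(s,u,v):
    d=np.linalg.solve(np.array(s['K']),[u,v,1.]); d=np.array(s['rotation'])@d; return np.array(s['origin']),d/np.linalg.norm(d)
def plane(s,u,v,z):
    o,d=ray(s,u,v); return o+d*(z-o[2])/d[2]
def tri(*a):
    A=np.zeros((3,3));b=np.zeros(3);R=[ray(*q) for q in a]
    for o,d in R:
        P=np.eye(3)-np.outer(d,d);A+=P;b+=P@o
    p=np.linalg.solve(A,b); return p,[np.linalg.norm((np.eye(3)-np.outer(d,d))@(p-o)) for o,d in R]
def proj(s,p):
    c=np.array(s['rotation']).T@(np.array(p)-s['origin']); q=np.array(s['K'])@c; return q[:2]/q[2]
E
python3 - <<'E'
from h import *
for n in ("scene","top","wrist"):
    s=snap(n,n+'0'); print(n,s['origin'],np.round(s['rotation'],3).tolist(),s['K'][0][0])
print(r.sense())
E
```

```text
scene [1491.80518174 -344.49657971 1210.17552899] [-0.285, 0.717, 0.592, -0.232] 498.25544850066535
top [ 275.31875331 -112.43468341 1547.5323514 ] [-0.037, 0.713, -0.698, 0.05] 487.94685713868125
wrist [138.71624863 666.28937659 383.08608464] [0.12, 0.803, 0.578, 0.086] 289.96708504005056
{'time': 0.15, 'joints': array([-1.3551407 ,  0.47760524,  0.02235166,  1.55614922, -0.01149815,
        1.10930293, -0.08306324]), 'joint_velocities': array([-0.00135422, -0.0008781 ,  0.00102496, -0.00183011,  0.00041059,
       -0.00013169, -0.00064045]), 'effort': array([ 3.20578263e-03, -5.83289516e+01,  1.53688386e+00, -2.72873497e+01,
       -5.42213966e-02,  1.44586826e-02,  7.64046490e-05]), 'ee_pos': array([214.60648135, 639.51998306, 221.94023299]), 'eef_rot': array([ 0.69782262,  0.11347696,  0.69790762, -0.11441819]), 'contact_force': array([-0.97780972, -0.11736255, -0.14136146]), 'wrist_torque': array([ 0.03695429, -0.04054665,  0.00473119]), 'finger_gap': 87.84070701010377}
```

```bash
cat >> h.py <<'E'
from scipy.spatial.transform import Rotation as Ro
def q2R(q): return Ro.from_quat([q[1],q[2],q[3],q[0]]).as_matrix()
_s=snap
def fix(s):
    s=dict(s); 
    if np.size(s['rotation'])==4: s['rotation']=q2R(s['rotation'])
    return s
def snap(n,f): return fix(_s(n,f))
def ld(f): return fix(pickle.load(open(f'pics/{f}.pkl','rb')))
E
python3 - <<'E'
from h import *
for n in ("scene0","top0","wrist0"):
    s=ld(n); print(n,proj(s,[214.6,639.5,221.9]),proj(s,[0,0,0]),np.round(s['rotation'][:,2],2))
print(np.round(q2R(r.sense()['eef_rot']),3))
E
```

```text
scene0 [466.23776288  82.6191848 ] [269.43067194 117.05220819] [-0.67  0.13 -0.73]
top0 [-36.31211761 268.94240792] [208.95429879 341.30678847] [ 0.12 -0.02 -0.99]
wrist0 [256.16732918 238.62796877] [-243.67373711  163.68541801] [ 0.28 -0.09 -0.96]
[[-0.     0.318  0.948]
 [-0.001  0.948 -0.318]
 [-1.    -0.001  0.   ]]
```

View pics/scene0.png

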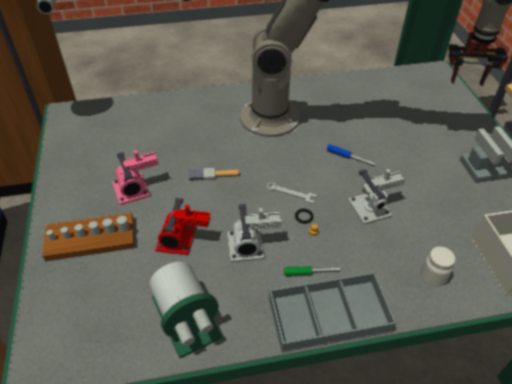

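View pics/top0.png

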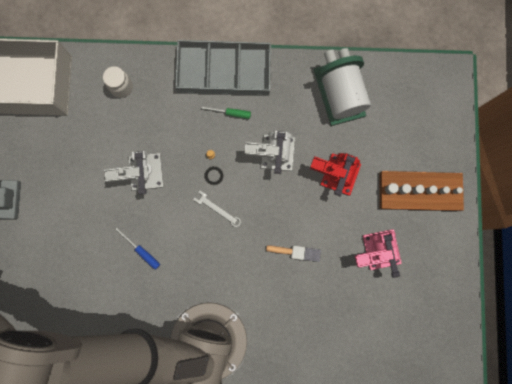

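View pics/wrist0.png

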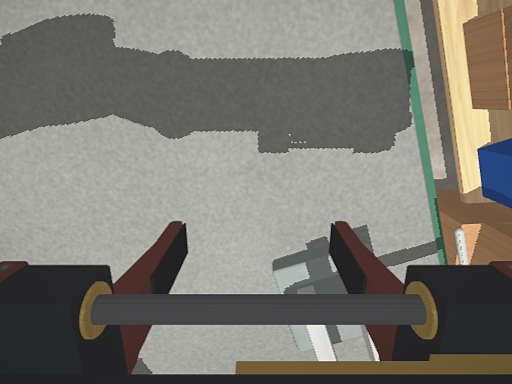

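```bash
python3 - <<'E'
from h import *
t=ld('top0')['color'][:,:,::-1]; s=ld('scene0')['color'][:,:,::-1]
f=lambda c:cv2.resize(c,(390,290),interpolation=cv2.INTER_CUBIC)
a=f(t[120:180,230:310]);b=f(t[140:200,95:175]);c=f(s[195:270,210:310]);d=f(s[160:235,330:430])
cv2.imwrite('pics/crop0.png',np.vstack([np.hstack([a,b]),np.hstack([c,d])]))
E
```

```text
(no output)
```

View pics/crop0.png

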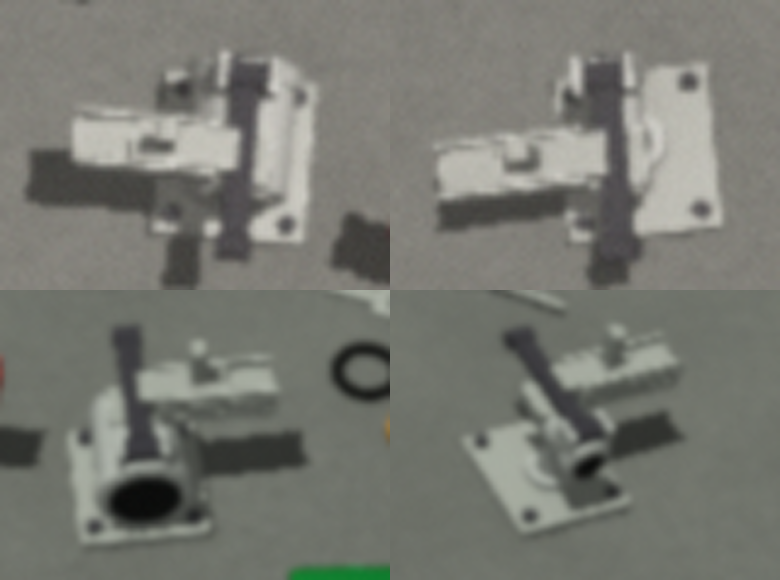

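```bash
python3 - <<'E'
from h import *
t=ld('top0');s=ld('scene0')
T=lambda x,y:(t,230+x/4.875-.4,120+y/4.833-.4)
S=lambda x,y:(s,210+x/3.9-.4,195+(y-290)/3.867-.4)
print('post top',tri(T(158,143),S(198,346)))
print('bar',tri(T(233,247),S(128,333)))
print('slide far corners',tri(T(72,120),S(275,360)),tri(T(75,160),S(280,385)))
for x,y in[(243,70),(233,247)]: print(plane(*T(x,y),94))
E
```

```text
post top (array([ 575.53142832, -149.74402171,  137.98331095]), [np.float64(2.005746720613853), np.float64(2.005746720613813)])
bar (array([ 519.42230875, -195.51712152,   99.87501597]), [np.float64(0.8103144042023901), np.float64(0.8103144042023822)])
slide far corners (array([590.91055698, -96.2449697 , 128.06246312]), [np.float64(0.8426160740272574), np.float64(0.8426160740272516)]) (array([576.671515  , -92.88326197,  81.69901487]), [np.float64(4.587496985062148), np.float64(4.587496985062151)])
[ 633.53618887 -201.12921501   94.        ]
[ 520.26885947 -196.65533218   94.        ]
```

```bash
cat >> h.py <<'E'
def go(x,y,z,yaw=None):
    st=r.sense();R=q2R(st['eef_rot']);p=st['ee_pos'];d=R.T@(np.array([x,y,z])-p)
    print('t',st['time'],'pos',np.round(p,1),'gap',round(st['finger_gap'],1),'F',np.round(st['contact_force'],1),'yaw(tool y-90)deg',round(np.degrees(np.arctan2(-R[0,1],R[1,1])),2),'down',np.round(R[:,0],3))
    print('tool shift',np.round(d,1),'norm',round(np.linalg.norm(d),1), '' if yaw is None else ('turn',round(-(np.radians(yaw)-np.arctan2(-R[0,1],R[1,1])),4)))
E
python3 -c "
from h import *
go(560,-165,260,-2)"
```

```text
t 0.15 pos [214.6 639.5 221.9] gap 87.8 F [-1.  -0.1 -0.1] yaw(tool y-90)deg -18.55 down [-0.    -0.001 -1.   ]
tool shift [ -37.1 -652.9  583.4] norm 876.4 ('turn', np.float64(-0.2888))
```

drive_tool:
  steps:
    - {"dx":-10,"dy":-44,"dz":40,"claw":0}
    - {"dx":-10,"dy":-44,"dz":40}
    - {"dx":-10,"dy":-44,"dz":40}
    - {"dx":-5,"dy":-45,"dz":41}
    - {"dx":0,"dy":-45,"dz":41}
    - {"dx":0,"dy":-45,"dz":41}
    - {"dx":0,"dy":-45,"dz":41}
    - {"dx":0,"dy":-45,"dz":41}

```text
validation failed for argument at $.st...
```

```bash
python3 -c "
from h import *
go(560,-165,260,-2)"
```

```text
t 0.15 pos [214.6 639.5 221.9] gap 87.8 F [-1.  -0.1 -0.1] yaw(tool y-90)deg -18.55 down [-0.    -0.001 -1.   ]
tool shift [ -37.1 -652.9  583.4] norm 876.4 ('turn', np.float64(-0.2888))
```

Probably every row needs all five fields.

drive_tool:
  steps:
    - {"dx":-10,"dy":-44,"dz":40,"turn":0,"claw":0}
    - {"dx":-10,"dy":-44,"dz":40,"turn":0,"claw":0}
    - {"dx":-10,"dy":-44,"dz":40,"turn":0,"claw":0}
    - {"dx":-5,"dy":-45,"dz":41,"turn":0,"claw":0}
    - {"dx":0,"dy":-45,"dz":41,"turn":0,"claw":0}
    - {"dx":0,"dy":-45,"dz":41,"turn":0,"claw":0}
    - {"dx":0,"dy":-45,"dz":41,"turn":0,"claw":0}
    - {"dx":0,"dy":-45,"dz":41,"turn":0,"claw":0}

```text
time: 1.15
ee_pos: [411.8, 189.7, 256.2]
eef_rot: [0.698, 0.11, 0.699, -0.112]
contact_force: [1.7, 0.9, -0.4]
finger_gap: 88.1
```

```bash
python3 -c "
from h import *
go(560,-165,260,-2)"
```

```text
t 1.15 pos [411.8 189.7 256.2] gap 88.1 F [ 1.7  0.9 -0.4] yaw(tool y-90)deg -18.07 down [-0.001 -0.001 -1.   ]
tool shift [  -3.5 -291.3  250.9] norm 384.5 ('turn', np.float64(-0.2804))
```

drive_tool:
  steps:
    - {"dx":-1,"dy":-46,"dz":40,"turn":0,"claw":0}
    - {"dx":-1,"dy":-46,"dz":40,"turn":0,"claw":0}
    - {"dx":0,"dy":-46,"dz":40,"turn":0,"claw":0}
    - {"dx":0,"dy":-46,"dz":40,"turn":0,"claw":0}
    - {"dx":0,"dy":-46,"dz":40,"turn":0,"claw":0}
    - {"dx":0,"dy":-46,"dz":40,"turn":0,"claw":0}
    - {"dx":0,"dy":-15,"dz":12,"turn":-0.14,"claw":0}
    - {"dx":0,"dy":0,"dz":0,"turn":-0.14,"claw":0}

```text
time: 2.15
ee_pos: [563.2, -180.6, 258.3]
eef_rot: [0.707, 0.011, 0.707, -0.013]
contact_force: [-0.1, 0.5, 0.5]
finger_gap: 87.8
```

```bash
python3 -c "
from h import *
snap('wrist','w1')
go(560,-165,260,-2)"
```

```text
t 2.2 pos [ 563.  -180.2  258.3] gap 87.5 F [-0.7 -0.5 -0.7] yaw(tool y-90)deg -1.56 down [ 0.    -0.002 -1.   ]
tool shift [-1.7 15.1 -3.4] norm 15.6 ('turn', np.float64(0.0077))
```

View pics/w1.png

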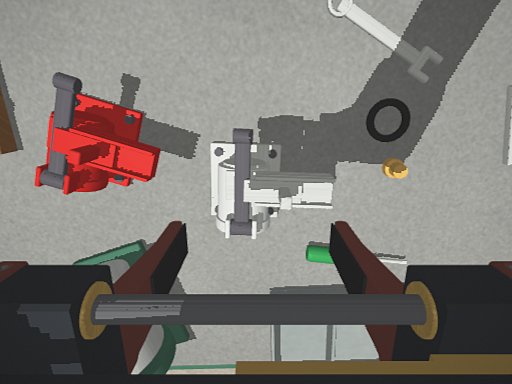

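```bash
python3 - <<'E'
from h import *
t=ld('w1')['color'][:,:,::-1]
c=cv2.resize(t[115:245,200:350],(750,650),interpolation=cv2.INTER_CUBIC)[:600]
cv2.imwrite('pics/crop1.png',c)
E
```

```text
(no output)
```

View pics/crop1.png

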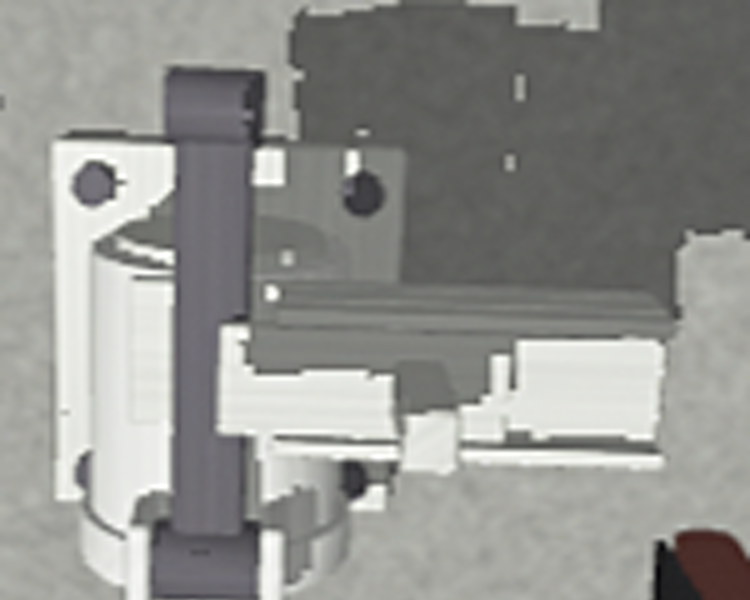

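```bash
python3 - <<'E'
from h import *
t=ld('top0');s=ld('scene0');w=ld('w1')
T=lambda x,y:(t,230+x/4.875-.4,120+y/4.833-.4)
S=lambda x,y:(s,210+x/3.9-.4,195+(y-290)/3.867-.4)
W=lambda x,y:(w,200+x/5-.4,115+y/5-.4)
print('post top',tri(W(430,442),T(158,143)),tri(W(430,442),S(198,346)),plane(*W(430,442),148))
print('post corners',[np.round(plane(*W(*q),148),1).tolist() for q in[(402,412),(459,412),(459,472),(402,472)]])
print('bar',tri(W(215,103),T(233,247)),tri(W(215,103),S(128,333)),plane(*W(215,103),98))
print('bar ends',[np.round(plane(*W(*q),94),1).tolist() for q in[(165,103),(265,103)]])
print('lever line',[np.round(plane(*W(*q),98),1).tolist() for q in[(213,145),(208,525)]])
print('slide edge',[np.round(plane(*W(*q),112),1).tolist() for q in[(275,440),(660,465),(275,445),(250,285),(660,290)]])
print('hinge',plane(*W(203,555),100))
E
```

```text
post top (array([ 574.18705608, -150.47183866,  158.23503911]), [np.float64(4.07355743030183), np.float64(4.07355743030178)]) (array([ 581.46248373, -152.76003409,  145.33875102]), [np.float64(0.2785981213547941), np.float64(0.27859812135473344)]) [ 580.53950386 -152.713827    148.        ]
post corners [[574.1, -158.2, 148.0], [574.4, -147.0, 148.0], [587.1, -147.0, 148.0], [586.7, -158.3, 148.0]]
bar (array([ 515.3790093 , -194.28971683,  122.98177235]), [np.float64(0.6852032213378423), np.float64(0.6852032213378488)]) (array([ 518.11927882, -194.76910725,   98.266218  ]), [np.float64(0.26916941413517936), np.float64(0.2691694141351346)]) [ 518.09765525 -195.04905629   98.        ]
bar ends [[518.2, -206.4, 94.0], [518.9, -184.2, 94.0]]
lever line [[527.3, -195.9, 98.0], [617.8, -201.6, 98.0]]
slide edge [[591.9, -184.4, 112.0], [600.7, -97.7, 112.0], [593.0, -184.4, 112.0], [555.9, -188.5, 112.0], [560.0, -99.3, 112.0]]
hinge [ 624.71474783 -202.99778519  100.        ]
```

```bash
python3 -c "
from h import *
go(580.7,-152.7,119,-3)"
```

```text
t 2.2 pos [ 563.  -180.2  258.3] gap 87.5 F [-0.7 -0.5 -0.7] yaw(tool y-90)deg -1.56 down [ 0.    -0.002 -1.   ]
tool shift [139.3  28.3  16.9] norm 143.1 ('turn', np.float64(0.0252))
```

drive_tool:
  steps:
    - {"dx":10,"dy":28,"dz":17,"turn":0.025,"claw":100}
    - {"dx":40,"dy":0,"dz":0,"turn":0,"claw":100}
    - {"dx":30,"dy":0,"dz":0,"turn":0,"claw":100}
    - {"dx":15,"dy":0,"dz":0,"turn":0,"claw":100}
    - {"dx":0,"dy":0,"dz":0,"turn":0,"claw":100}
    - {"dx":0,"dy":0,"dz":0,"turn":0,"claw":100}
    - {"dx":0,"dy":0,"dz":0,"turn":0,"claw":100}
    - {"dx":0,"dy":0,"dz":0,"turn":0,"claw":100}
  force: 15

```text
time: 3.2
ee_pos: [583.2, -151.4, 164.0]
eef_rot: [0.709, 0.022, 0.705, -0.022]
contact_force: [0.0, -0.0, 0.1]
finger_gap: 53.3
```

```bash
python3 -c "
from h import *
snap('wrist','w2')
go(580.7,-152.7,119,-3)"
```

```text
t 3.25 pos [ 583.2 -151.4  164. ] gap 53.3 F [ 0.   0.3 -0.5] yaw(tool y-90)deg -3.56 down [ 0.006 -0.001 -1.   ]
tool shift [45.  -1.4 -2.7] norm 45.1 ('turn', np.float64(-0.0097))
```

View pics/w2.png

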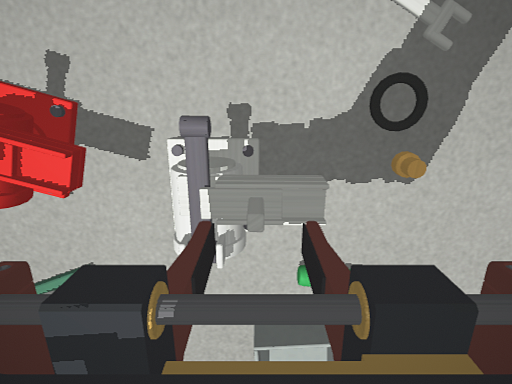

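```bash
python3 - <<'E'
from h import *
t=ld('w2')['color'][:,:,::-1]
c=cv2.resize(t[105:255,160:340],(720,600),interpolation=cv2.INTER_CUBIC)
cv2.imwrite('pics/crop2.png',c)
E
```

```text
(no output)
```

View pics/crop2.png

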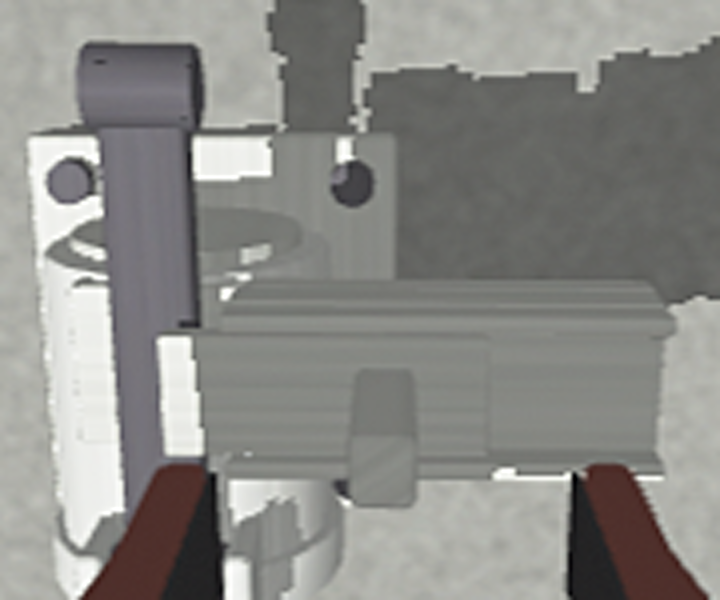

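```bash
python3 - <<'E'
from h import *
w=ld('w1');w2=ld('w2');s=ld('scene0')
W=lambda x,y:(w,200+x/5-.4,115+y/5-.4)
V=lambda x,y:(w2,160+x/4-.4,105+y/4-.4)
S=lambda x,y:(s,210+x/3.9-.4,195+(y-290)/3.867-.4)
print('post',tri(W(430,442),V(383,471)),tri(W(430,442),V(383,471),S(198,346)),plane(*V(383,471),148))
print('bar',tri(W(215,103),V(140,86)),tri(W(215,103),V(140,86),S(128,333)),plane(*V(140,86),98))
E
```

```text
post (array([ 583.64633714, -151.97528975,  139.19925364]), [np.float64(0.05729888174129017), np.float64(0.0572988817410938)]) (array([ 581.28480348, -152.40928783,  144.98571043]), [np.float64(0.3209574898682122), np.float64(0.6529847171192782), np.float64(0.581080768922523)]) [ 579.73925515 -151.67344632  148.        ]
bar (array([ 518.61641818, -195.23045175,   96.09325301]), [np.float64(0.31677205699305433), np.float64(0.31677205699290684)]) (array([ 518.4077411 , -194.77536583,   98.55684269]), [np.float64(0.44168123022344064), np.float64(0.33877334865912384), np.float64(0.23114255671992442)]) [ 518.78755621 -194.8885972    98.        ]
```

drive_tool:
  steps:
    - {"dx":25,"dy":0,"dz":-2,"turn":-0.01,"claw":100}
    - {"dx":15,"dy":-0.5,"dz":0,"turn":0,"claw":100}
    - {"dx":4,"dy":0,"dz":0,"turn":0,"claw":100}
    - {"dx":0,"dy":0,"dz":0,"turn":0,"claw":255}
    - {"dx":0,"dy":0,"dz":0,"turn":0,"claw":255}
    - {"dx":0,"dy":0,"dz":0,"turn":0,"claw":255}
    - {"dx":0,"dy":0,"dz":0,"turn":0,"claw":255}
    - {"dx":0,"dy":0,"dz":0,"turn":0,"claw":255}
  force: 15

```text
time: 4.25
ee_pos: [584.0, -152.7, 122.0]
eef_rot: [0.711, 0.018, 0.703, -0.019]
contact_force: [0.3, -1.2, -1.6]
finger_gap: 11.9
```

```bash
python3 -c "
from h import *
go(583,-117,121,-3)"
```

```text
t 4.25 pos [ 584.  -152.7  122. ] gap 11.9 F [ 0.3 -1.2 -1.6] yaw(tool y-90)deg -3.03 down [ 0.012 -0.002 -1.   ]
tool shift [ 1.  35.6 -2.9] norm 35.7 ('turn', np.float64(-0.0006))
```

drive_tool:
  steps:
    - {"dx":0,"dy":6,"dz":0,"turn":0,"claw":255}
    - {"dx":0,"dy":6,"dz":0,"turn":0,"claw":255}
    - {"dx":0,"dy":6,"dz":0,"turn":0,"claw":255}
    - {"dx":0,"dy":6,"dz":0,"turn":0,"claw":255}
    - {"dx":0,"dy":6,"dz":0,"turn":0,"claw":255}
    - {"dx":0,"dy":4,"dz":0,"turn":0,"claw":255}
    - {"dx":0,"dy":0,"dz":0,"turn":0,"claw":255}
    - {"dx":0,"dy":0,"dz":0,"turn":0,"claw":255}

```text
time: 5.25
ee_pos: [586.1, -121.0, 122.0]
eef_rot: [0.712, 0.017, 0.702, -0.023]
contact_force: [0.6, -2.8, -2.1]
finger_gap: 12.0
```

```bash
python3 -c "
from h import *
go(583,-117,121,-3)"
```

```text
t 5.25 pos [ 586.1 -121.   122. ] gap 12.0 F [ 0.6 -2.8 -2.1] yaw(tool y-90)deg -3.2 down [ 0.014 -0.009 -1.   ]
tool shift [ 1.   3.8 -3.3] norm 5.1 ('turn', np.float64(-0.0035))
```

drive_tool:
  steps:
    - {"dx":0,"dy":0,"dz":0,"turn":0,"claw":120}
    - {"dx":0,"dy":0,"dz":0,"turn":0,"claw":120}
    - {"dx":0,"dy":0,"dz":0,"turn":0,"claw":120}
    - {"dx":-25,"dy":0,"dz":0,"turn":0,"claw":120}
    - {"dx":-35,"dy":0,"dz":0,"turn":0,"claw":120}
    - {"dx":-35,"dy":0,"dz":0,"turn":0,"claw":120}
    - {"dx":0,"dy":0,"dz":-20,"turn":0,"claw":120}
    - {"dx":0,"dy":0,"dz":0,"turn":0,"claw":120}

```text
time: 6.25
ee_pos: [564.1, -114.8, 219.5]
eef_rot: [0.711, 0.017, 0.703, -0.019]
contact_force: [0.5, 0.2, 0.4]
finger_gap: 46.8
```

```bash
python3 -c "
from h import *
snap('wrist','w3')
go(518.6,-195,150,-3)"
```

```text
t 6.3 pos [ 565.3 -114.7  219.8] gap 46.1 F [0.2 0.  0.1] yaw(tool y-90)deg -2.92 down [ 0.012 -0.004 -1.   ]
tool shift [ 69.6 -82.3 -43.4] norm 116.2 ('turn', np.float64(0.0014))
```

View pics/w3.png

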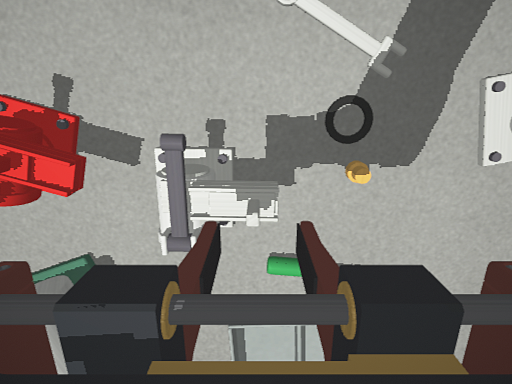

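```bash
python3 - <<'E'
from h import *
w=ld('w3')
t=w['color'][:,:,::-1]
cv2.imwrite('pics/crop3.png',cv2.resize(t[120:260,140:300],(685,600),interpolation=cv2.INTER_CUBIC))
print(plane(w,253,217,147), plane(w,173,141,98))
E
```

```text
[ 580.66050253 -118.93541752  147.        ] [ 517.94055221 -193.99628982   98.        ]
```

View pics/crop3.png

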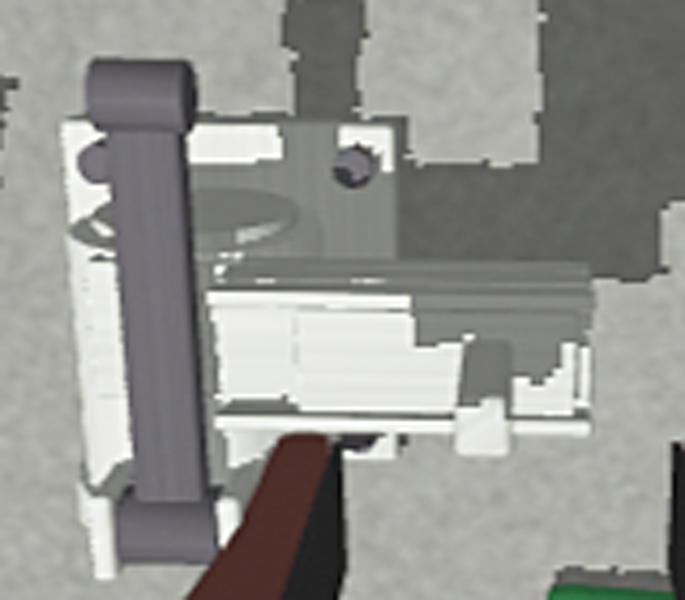

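drive_tool:
  steps:
    - {"dx":0,"dy":-40,"dz":-22,"turn":0,"claw":120}
    - {"dx":0,"dy":-40,"dz":-22,"turn":0,"claw":120}
    - {"dx":35,"dy":-2,"dz":0,"turn":0,"claw":120}
    - {"dx":30,"dy":0,"dz":0,"turn":0,"claw":120}
    - {"dx":0,"dy":0,"dz":0,"turn":0,"claw":120}
    - {"dx":0,"dy":0,"dz":0,"turn":0,"claw":120}
    - {"dx":0,"dy":0,"dz":0,"turn":0,"claw":120}
    - {"dx":0,"dy":0,"dz":0,"turn":0,"claw":120}

```text
time: 7.3
ee_pos: [523.3, -196.3, 154.6]
eef_rot: [0.713, 0.015, 0.701, -0.018]
contact_force: [-0.0, 0.0, -0.4]
finger_gap: 46.5
```

```bash
python3 -c "
from h import *
snap('wrist','w4')
go(518.5,-194.8,76,-3)"
```

```text
t 7.35 pos [ 523.3 -196.3  154.6] gap 46.8 F [ 0.  -0.2 -0. ] yaw(tool y-90)deg -2.67 down [ 0.017 -0.006 -1.   ]
tool shift [78.5  1.7 -6.3] norm 78.7 ('turn', np.float64(0.0058))
```

View pics/w4.png

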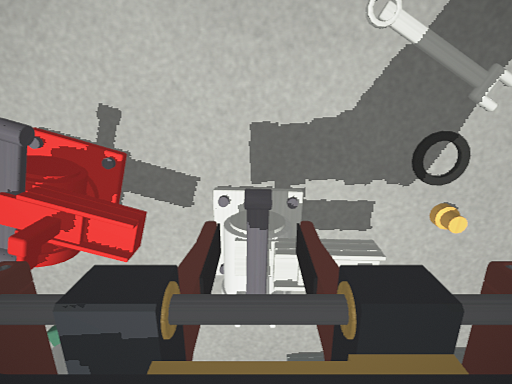

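```bash
python3 - <<'E'
from h import *
t=ld('w4')['color'][:,:,::-1];a=ld('w2')['color'][:,:,::-1];s=ld('scene0')['color'][:,:,::-1]
f=lambda c:cv2.resize(c,(260,300),interpolation=cv2.INTER_CUBIC)
cv2.imwrite('pics/crop4.png',np.hstack([f(t[120:270,0:130]),f(ld('w1')['color'][60:210,35:165,::-1]),f(s[195:255,155:215][:,:])]))
E
```

```text
(no output)
```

View pics/crop4.png

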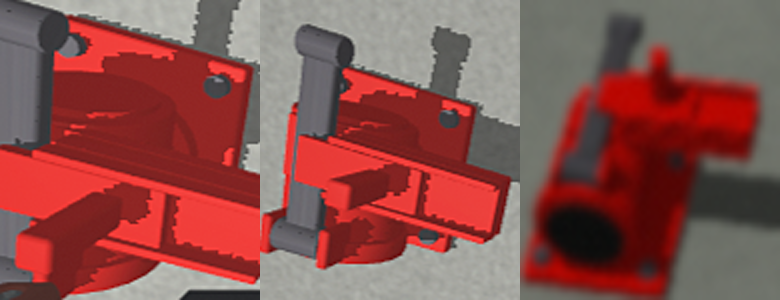

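```bash
python3 - <<'E'
from h import *
a=(ld('w4'),18,245);b=(ld('w1'),76,156);c=(ld('scene0'),187,205)
print(tri(a,b,c),tri(a,b))
print(plane(ld('w4'),16,132,98))
E
```

```text
(array([ 527.0171293 , -354.65037509,  143.82543306]), [np.float64(0.2646025315622406), np.float64(1.244038027996114), np.float64(1.491392598288781)]) (array([ 527.34285523, -354.01247831,  143.58422994]), [np.float64(0.5020166820231918), np.float64(0.5020166820231335)])
[ 457.65257386 -371.48736166   98.        ]
```

drive_tool:
  steps:
    - {"dx":30,"dy":1,"dz":-5,"turn":0,"claw":120}
    - {"dx":30,"dy":0.5,"dz":-1,"turn":0,"claw":120}
    - {"dx":13,"dy":0,"dz":0,"turn":0,"claw":120}
    - {"dx":3,"dy":0,"dz":0,"turn":0,"claw":120}
    - {"dx":0,"dy":0,"dz":0,"turn":0,"claw":120}
    - {"dx":0,"dy":0,"dz":0,"turn":0,"claw":120}
    - {"dx":0,"dy":0,"dz":0,"turn":0,"claw":120}
    - {"dx":0,"dy":0,"dz":0,"turn":0,"claw":120}
  force: 15

```text
time: 8.35
ee_pos: [523.3, -195.6, 81.9]
eef_rot: [0.717, 0.014, 0.697, -0.018]
contact_force: [0.1, -0.3, -0.3]
finger_gap: 46.7
```

```bash
python3 -c "
from h import *
go(518.5,-194.8,77,-3)"
```

```text
t 8.35 pos [ 523.3 -195.6   81.9] gap 46.7 F [ 0.1 -0.3 -0.3] yaw(tool y-90)deg -2.61 down [ 0.027 -0.007 -1.   ]
tool shift [ 4.8  0.6 -5. ] norm 6.9 ('turn', np.float64(0.0069))
```

drive_tool:
  steps:
    - {"dx":4,"dy":0.5,"dz":-4.5,"turn":0.006,"claw":120}
    - {"dx":1,"dy":0,"dz":0,"turn":0,"claw":255}
    - {"dx":0,"dy":0,"dz":0,"turn":0,"claw":255}
    - {"dx":0,"dy":0,"dz":0,"turn":0,"claw":255}
    - {"dx":0,"dy":0,"dz":0,"turn":0,"claw":255}
    - {"dx":0,"dy":0,"dz":0,"turn":0,"claw":255}
    - {"dx":0,"dy":0,"dz":0,"turn":0,"claw":255}
    - {"dx":0,"dy":0,"dz":0,"turn":0,"claw":255}
  force: 20

```text
time: 9.35
ee_pos: [518.3, -196.8, 76.6]
eef_rot: [0.717, 0.016, 0.697, -0.022]
contact_force: [0.3, -0.4, -0.6]
finger_gap: 21.7
```

```bash
python3 -c "
from h import *
go(518.5,-194.8,77,-3)"
```

```text
t 9.35 pos [ 518.3 -196.8   76.6] gap 21.7 F [ 0.3 -0.4 -0.6] yaw(tool y-90)deg -3.07 down [ 0.027 -0.009 -1.   ]
tool shift [-0.4  2.   0.1] norm 2.0 ('turn', np.float64(-0.0013))
```

```bash
cat >> h.py <<'E'
G0=np.array([518.5,-196.7,95.2]); AX=np.array([np.cos(np.radians(3)),-np.sin(np.radians(3)),0])
def arc(a,n=7):
    st=r.sense();R=q2R(st['eef_rot']);p=st['ee_pos']-19*R[:,0]
    H=G0+110*AX; v=p-H; th=np.degrees(np.arctan2(v[2]+1.2,-v@AX)); rad=np.hypot(v[2]+1.2,v@AX)
    print('t',st['time'],'grasp',np.round(p,1),'theta',round(th,2),'rad',round(rad,1),'F',np.round(st['contact_force'],1),'gap',round(st['finger_gap'],1))
    q=p
    for t in np.linspace(th,a,n+1)[1:]:
        g=H+110*(-AX*np.cos(np.radians(t))+np.array([0,0,1])*np.sin(np.radians(t)))-np.array([0,0,1.2])
        print(np.round(R.T@(g-q),1).tolist()); q=g
E
python3 -c "
from h import *
arc(35)"
```

```text
t 9.35 grasp [ 517.8 -196.6   95.6] theta 0.84 rad 110.7 F [ 0.3 -0.4 -0.6] gap 21.7
[-9.3, -0.1, 1.5]
[-9.2, -0.1, 1.6]
[-9.1, -0.1, 2.4]
[-8.8, -0.1, 3.1]
[-8.5, -0.1, 3.9]
[-8.2, -0.1, 4.6]
[-7.8, -0.1, 5.3]
```

drive_tool:
  steps:
    - {"dx":-9,"dy":0,"dz":1,"turn":0,"claw":255}
    - {"dx":-9,"dy":0,"dz":1.6,"turn":0,"claw":255}
    - {"dx":-9,"dy":0,"dz":2.4,"turn":0,"claw":255}
    - {"dx":-9,"dy":0,"dz":3.2,"turn":0,"claw":255}
    - {"dx":-8.5,"dy":0,"dz":4,"turn":0,"claw":255}
    - {"dx":-8,"dy":0,"dz":4.5,"turn":0,"claw":255}
    - {"dx":-8,"dy":0,"dz":5.3,"turn":0,"claw":255}
    - {"dx":0,"dy":0,"dz":0,"turn":0,"claw":255}

```text
time: 10.35
ee_pos: [539.5, -198.2, 142.0]
eef_rot: [0.716, 0.016, 0.697, -0.023]
contact_force: [-0.4, -0.8, 1.5]
finger_gap: 22.0
```

```bash
python3 -c "
from h import *
arc(65)
snap('scene','s5');s=ld('s5')['color'][:,:,::-1]
cv2.imwrite('pics/c5.png',cv2.resize(s[120:270,180:340],(640,600),interpolation=cv2.INTER_CUBIC))"
```

```text
t 10.35 grasp [ 539. -198.  161.] theta 36.85 rad 111.8 F [-0.4 -0.8  1.5] gap 22.0
[-4.8, 0.2, 6.4]
[-5.5, -0.0, 5.4]
[-5.1, -0.0, 5.8]
[-4.7, -0.0, 6.1]
[-4.3, -0.0, 6.4]
[-3.8, -0.0, 6.7]
[-3.3, -0.0, 7.0]
```

View pics/c5.png

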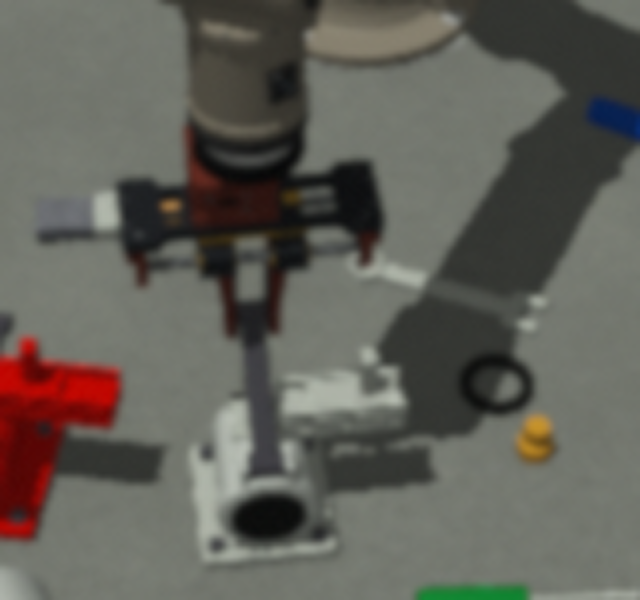

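The lever is rising with the gripper (bar at crop (250,315)) and the tab is still out. Continuing.

drive_tool:
  steps:
    - {"dx":-5,"dy":0,"dz":6.2,"turn":0,"claw":255}
    - {"dx":-5.5,"dy":0,"dz":5.5,"turn":0,"claw":255}
    - {"dx":-5,"dy":0,"dz":6,"turn":0,"claw":255}
    - {"dx":-4.7,"dy":0,"dz":6,"turn":0,"claw":255}
    - {"dx":-4.3,"dy":0,"dz":6.5,"turn":0,"claw":255}
    - {"dx":-3.8,"dy":0,"dz":6.7,"turn":0,"claw":255}
    - {"dx":-3.3,"dy":0,"dz":7,"turn":0,"claw":255}
    - {"dx":0,"dy":0,"dz":0,"turn":0,"claw":255}

```text
time: 11.4
ee_pos: [580.4, -200.9, 175.2]
eef_rot: [0.713, 0.017, 0.701, -0.023]
contact_force: [-0.8, -1.8, -0.1]
finger_gap: 21.7
```

```bash
python3 -c "
from h import *
arc(90)"
```

```text
t 11.4 grasp [ 580.1 -200.7  194.2] theta 64.29 rad 111.2 F [-0.8 -1.8 -0.1] gap 21.7
[-1.6, 0.8, 7.0]
[-2.3, 0.0, 6.7]
[-1.9, 0.0, 6.8]
[-1.4, 0.0, 6.9]
[-1.0, 0.0, 7.0]
[-0.6, 0.0, 7.0]
[-0.1, 0.0, 7.1]
```

drive_tool:
  steps:
    - {"dx":-1.7,"dy":0.4,"dz":7,"turn":0,"claw":255}
    - {"dx":-2.3,"dy":0,"dz":6.7,"turn":0,"claw":255}
    - {"dx":-1.9,"dy":0,"dz":6.8,"turn":0,"claw":255}
    - {"dx":-1.4,"dy":0,"dz":7,"turn":0,"claw":255}
    - {"dx":-1,"dy":0,"dz":7,"turn":0,"claw":255}
    - {"dx":-0.5,"dy":0,"dz":7,"turn":0,"claw":255}
    - {"dx":0,"dy":0,"dz":6,"turn":0,"claw":255}
    - {"dx":0,"dy":0,"dz":0,"turn":0,"claw":255}

```text
time: 12.4
ee_pos: [631.2, -204.3, 187.2]
eef_rot: [0.714, 0.017, 0.7, -0.023]
contact_force: [-1.9, -1.4, 2.1]
finger_gap: 22.0
```

```bash
python3 -c "
from h import *
arc(90)
snap('scene','s6');s=ld('s6')['color'][:,:,::-1]
cv2.imwrite('pics/c6.png',cv2.resize(s[120:270,180:340],(640,600),interpolation=cv2.INTER_CUBIC))"
```

```text
t 12.4 grasp [ 630.8 -204.1  206.2] theta 91.32 rad 112.2 F [-1.9 -1.4  2.1] gap 22.0
[2.2, 1.5, -0.5]
[-0.0, -0.0, -0.4]
[-0.0, -0.0, -0.4]
[-0.0, -0.0, -0.4]
[-0.0, -0.0, -0.4]
[-0.0, -0.0, -0.4]
[-0.0, -0.0, -0.4]
```

View pics/c6.png

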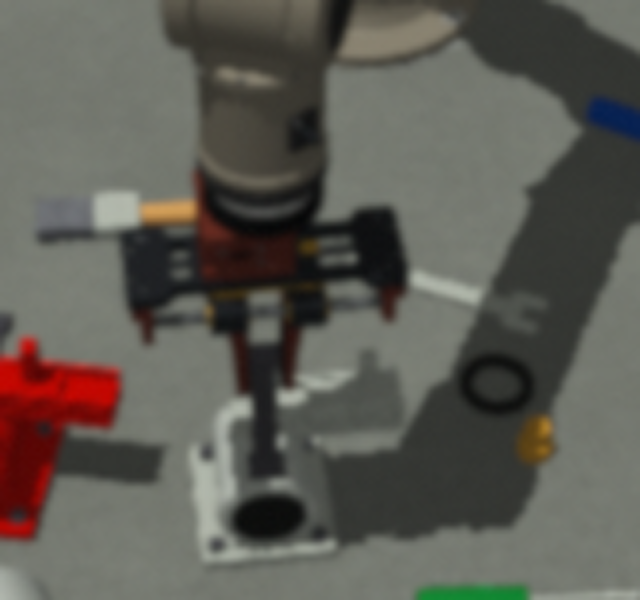

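drive_tool:
  steps:
    - {"dx":0,"dy":0,"dz":2,"turn":0,"claw":255}
    - {"dx":0,"dy":0,"dz":0,"turn":0,"claw":255}
    - {"dx":0,"dy":0,"dz":0,"turn":0,"claw":255}
    - {"dx":0,"dy":0,"dz":0,"turn":0,"claw":255}
    - {"dx":0,"dy":0,"dz":0,"turn":0,"claw":255}
    - {"dx":0,"dy":0,"dz":0,"turn":0,"claw":255}
    - {"dx":0,"dy":0,"dz":0,"turn":0,"claw":255}
    - {"dx":0,"dy":0,"dz":0,"turn":0,"claw":255}

```text
time: 13.45
ee_pos: [633.2, -204.4, 187.2]
eef_rot: [0.714, 0.017, 0.7, -0.023]
contact_force: [-1.3, -3.2, 2.2]
finger_gap: 21.5
```

```bash
python3 -c "
from h import *
arc(90,1)"
```

```text
t 13.45 grasp [ 632.9 -204.2  206.2] theta 92.34 rad 112.3 F [-1.3 -3.2  2.2] gap 21.5
[2.1, 1.5, -4.6]
```

drive_tool:
  steps:
    - {"dx":0,"dy":0,"dz":0,"turn":0,"claw":120}
    - {"dx":0,"dy":0,"dz":0,"turn":0,"claw":120}
    - {"dx":0,"dy":0,"dz":0,"turn":0,"claw":120}
    - {"dx":0,"dy":0,"dz":0,"turn":0,"claw":120}
    - {"dx":-25,"dy":0,"dz":0,"turn":0,"claw":120}
    - {"dx":-35,"dy":0,"dz":0,"turn":0,"claw":120}
    - {"dx":-35,"dy":0,"dz":-40,"turn":0,"claw":120}
    - {"dx":0,"dy":0,"dz":-60,"turn":0,"claw":120}

```text
time: 14.45
ee_pos: [534.2, -193.9, 281.2]
eef_rot: [0.714, 0.015, 0.699, -0.02]
contact_force: [-0.6, 0.3, -0.4]
finger_gap: 46.5
```

drive_tool:
  steps:
    - {"dx":0,"dy":60,"dz":0,"turn":0,"claw":120}
    - {"dx":0,"dy":60,"dz":0,"turn":0,"claw":120}
    - {"dx":0,"dy":60,"dz":0,"turn":0,"claw":120}
    - {"dx":0,"dy":40,"dz":-10,"turn":0,"claw":120}
    - {"dx":0,"dy":0,"dz":0,"turn":0,"claw":120}
    - {"dx":0,"dy":0,"dz":0,"turn":0,"claw":120}
    - {"dx":0,"dy":0,"dz":0,"turn":0,"claw":120}
    - {"dx":0,"dy":0,"dz":0,"turn":0,"claw":120}

```text
time: 15.45
ee_pos: [532.4, 27.5, 281.7]
eef_rot: [0.716, 0.019, 0.698, -0.023]
contact_force: [-0.6, 0.7, 0.0]
finger_gap: 46.6
```

```bash
python3 -c "
from h import *
go(0,0,0)
s=snap('scene','s7')['color'][:,:,::-1]
t=snap('top','t7')['color'][:,:,::-1]
f=lambda c:cv2.resize(c,(390,390),interpolation=cv2.INTER_CUBIC)
cv2.imwrite('pics/c7.png',np.hstack([f(s[180:270,210:300]),f(t[105:185,230:310])]))"
```

```text
t 15.45 pos [532.4  27.5 281.7] gap 46.6 F [-0.6  0.7  0. ] yaw(tool y-90)deg -3.44 down [ 0.025 -0.006 -1.   ]
tool shift [ 268.3  -58.3 -536.9] norm 603.0
```

View pics/c7.png

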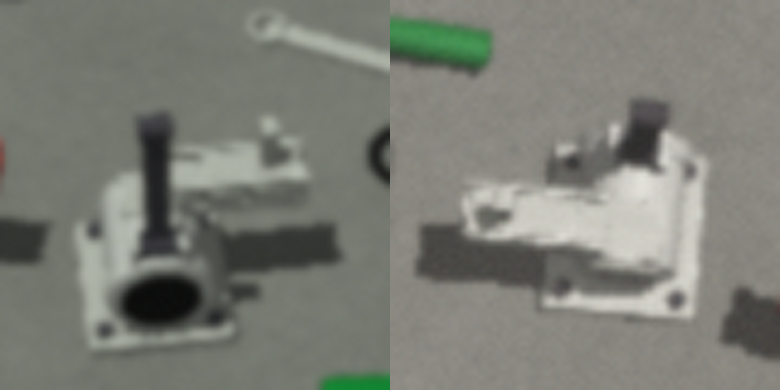

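```bash
python3 - <<'E'
from h import *
s=ld('s7');t=ld('t7');w=ld('w1')
S=lambda x,y:(s,210+x/4.333-.4,180+y/4.333-.4)
T=lambda x,y:(t,230+(x-390)/4.875-.4,105+y/4.875-.4)
W=lambda x,y:(w,200+x/5-.4,115+y/5-.4)
print('bar',tri(S(154,124),T(648,112)), plane(*S(154,124),204),plane(*T(648,112),206))
print('hinge',tri(S(157,243),T(638,158)),plane(*S(157,243),97),plane(*T(638,158),97),plane(*W(204,562),97))
o,d=ray(*S(154,124)); 
E
```

```text
bar (array([ 624.35391409, -203.11898562,  207.8071709 ]), [np.float64(0.5581751328120135), np.float64(0.558175132812079)]) [ 620.94838479 -203.13141974  204.        ] [ 624.92337907 -202.69104842  206.        ]
hinge (array([ 625.38050635, -204.02177584,   90.76866117]), [np.float64(0.5884800401056619), np.float64(0.5884800401057797)]) [ 630.31913731 -204.22990861   97.        ] [ 623.77817142 -204.20660352   97.        ] [ 627.89183869 -203.09885707   97.        ]
```

drive_tool:
  steps:
    - {"dx":-18,"dy":-50,"dz":20,"turn":0,"claw":120}
    - {"dx":-6,"dy":-50,"dz":25,"turn":0,"claw":120}
    - {"dx":0,"dy":-50,"dz":25,"turn":0,"claw":120}
    - {"dx":0,"dy":-40,"dz":25,"turn":0,"claw":120}
    - {"dx":0,"dy":-10,"dz":15,"turn":0,"claw":120}
    - {"dx":0,"dy":0,"dz":0,"turn":0,"claw":120}
    - {"dx":0,"dy":0,"dz":0,"turn":0,"claw":120}
    - {"dx":0,"dy":0,"dz":0,"turn":0,"claw":120}

```text
time: 16.55
ee_pos: [631.4, -184.9, 309.5]
eef_rot: [0.716, 0.019, 0.698, -0.022]
contact_force: [0.9, 0.9, -0.9]
finger_gap: 46.7
```

```bash
python3 -c "
from h import *
snap('wrist','w8');go(625,-170,300,-3)"
```

```text
t 16.6 pos [ 631.4 -184.8  309.6] gap 46.2 F [0.5 0.5 0.3] yaw(tool y-90)deg -3.35 down [ 0.025 -0.006 -1.   ]
tool shift [ 9.3 14.4 -7.5] norm 18.7 ('turn', np.float64(-0.0061))
```

View pics/w8.png

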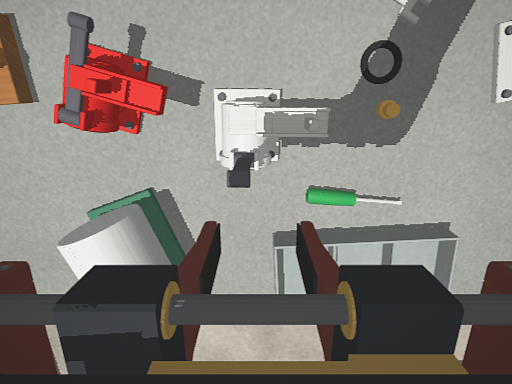

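```bash
python3 - <<'E'
from h import *
w=ld('w8');t=w['color'][:,:,::-1]
cv2.imwrite('pics/c8.png',cv2.resize(t[80:200,200:290],(450,600),interpolation=cv2.INTER_CUBIC))
# predicted projections, hinge (627.9,-203,94)
H=np.array([627.5,-203,94])
for th in (80,84,88,90,92):
    a=np.radians(th); u=-AX*np.cos(a)+np.array([0,0,np.sin(a)])
    print(th,((proj(w,H+110*u)-[200,80])*5).round(), ((proj(w,H+118.5*u)-[200,80])*5).round(),((proj(w,H)-[200,80])*5).round())
E
```

```text
80 [188. 416.] [184. 418.] [219. 393.]
84 [188. 456.] [185. 464.] [219. 393.]
88 [189. 496.] [186. 508.] [219. 393.]
90 [190. 516.] [187. 529.] [219. 393.]
92 [190. 535.] [187. 550.] [219. 393.]
```

View pics/c8.png

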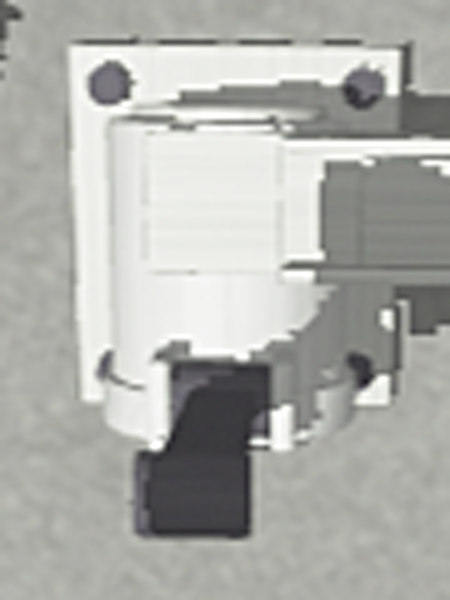

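```bash
python3 - <<'E'
from h import *
w=ld('w8')
for z in(200,204,208): print(plane(w,200+192/5-.4,80+494/5-.4,z))
s=ld('s7');print(tri((w,238,178.4),(s,210+154/4.333-.4,180+124/4.333-.4)))
# base plate near/far edges in world, w1 vs w8 (calibration consistency)
w1=ld('w1')
print('bolt w1',plane(w1,200+95/5-.4,115+183/5-.4,12),plane(w1,200+363/5-.4,115+192/5-.4,12))
print('bolt w8',plane(w,200+110/5-.4,80+83/5-.4,12),plane(w,200+364/5-.4,80+85/5-.4,12))
E
```

```text
[ 623.97376448 -202.94606881  200.        ]
[ 622.83483288 -202.57696128  204.        ]
[ 621.69590128 -202.20785375  208.        ]
(array([ 622.32863296, -202.89154396,  205.47412905]), [np.float64(0.4585439083016734), np.float64(0.45854390830175235)])
bolt w1 [ 548.6812136  -234.99605799   12.        ] [ 553.7174498  -159.37727284   12.        ]
bolt w8 [ 548.20509661 -234.58714942   12.        ] [ 553.21949108 -158.55480316   12.        ]
```

drive_tool:
  steps:
    - {"dx":0,"dy":-15,"dz":-50,"turn":0,"claw":255}
    - {"dx":30,"dy":0,"dz":0,"turn":0,"claw":255}
    - {"dx":40,"dy":0,"dz":0,"turn":0,"claw":255}
    - {"dx":35,"dy":0,"dz":0,"turn":0,"claw":255}
    - {"dx":10,"dy":0,"dz":0,"turn":0,"claw":255}
    - {"dx":0,"dy":0,"dz":0,"turn":0,"claw":255}
    - {"dx":0,"dy":0,"dz":0,"turn":0,"claw":255}
    - {"dx":0,"dy":0,"dz":0,"turn":0,"claw":255}

```text
time: 17.6
ee_pos: [584.6, -193.4, 196.5]
eef_rot: [0.719, 0.017, 0.695, -0.019]
contact_force: [0.3, -0.6, 0.1]
finger_gap: 0.3
```

```bash
python3 -c "
from h import *
go(602,-203,192,-3)"
```

```text
t 17.6 pos [ 584.6 -193.4  196.5] gap 0.3 F [ 0.3 -0.6  0.1] yaw(tool y-90)deg -2.93 down [ 0.035 -0.004 -0.999]
tool shift [ 5.1 -8.7 17.7] norm 20.4 ('turn', np.float64(0.0012))
```

drive_tool:
  steps:
    - {"dx":2,"dy":-9,"dz":10,"turn":0,"claw":255}
    - {"dx":0,"dy":0,"dz":6,"turn":0,"claw":255}
    - {"dx":0,"dy":0,"dz":3,"turn":0,"claw":255}
    - {"dx":0,"dy":0,"dz":2,"turn":0,"claw":255}
    - {"dx":0,"dy":0,"dz":1,"turn":0,"claw":255}
    - {"dx":0,"dy":0,"dz":1,"turn":0,"claw":255}
    - {"dx":0,"dy":0,"dz":0,"turn":0,"claw":255}
    - {"dx":0,"dy":0,"dz":0,"turn":0,"claw":255}

```text
time: 18.6
ee_pos: [608.5, -204.9, 196.4]
eef_rot: [0.719, 0.017, 0.694, -0.019]
contact_force: [-0.7, -0.7, 0.5]
finger_gap: 0.8
```

```bash
python3 -c "
from h import *
go(610,-203,192,-3)"
```

```text
t 18.6 pos [ 608.5 -204.9  196.4] gap 0.8 F [-0.7 -0.7  0.5] yaw(tool y-90)deg -2.96 down [ 0.035 -0.004 -0.999]
tool shift [4.4 2.  1.2] norm 5.0 ('turn', np.float64(0.0006))
```

drive_tool:
  steps:
    - {"dx":0,"dy":0,"dz":1,"turn":0,"claw":255}
    - {"dx":0,"dy":0,"dz":1,"turn":0,"claw":255}
    - {"dx":0,"dy":0,"dz":0,"turn":0,"claw":255}
    - {"dx":0,"dy":0,"dz":0,"turn":0,"claw":255}
    - {"dx":0,"dy":0,"dz":0,"turn":0,"claw":255}
    - {"dx":0,"dy":0,"dz":0,"turn":0,"claw":255}
    - {"dx":0,"dy":0,"dz":0,"turn":0,"claw":255}
    - {"dx":0,"dy":0,"dz":0,"turn":0,"claw":255}

```text
time: 19.6
ee_pos: [610.5, -205.0, 196.5]
eef_rot: [0.719, 0.017, 0.694, -0.019]
contact_force: [-0.8, 0.6, 0.4]
finger_gap: 0.7
```

```bash
python3 -c "
from h import *
go(610,-203,192,-3)
s=snap('scene','s9')['color'][:,:,::-1]
cv2.imwrite('pics/c9.png',cv2.resize(s[170:270,200:300],(600,600),interpolation=cv2.INTER_CUBIC))"
```

```text
t 19.6 pos [ 610.5 -205.   196.5] gap 0.7 F [-0.8  0.6  0.4] yaw(tool y-90)deg -2.97 down [ 0.035 -0.004 -0.999]
tool shift [ 4.5  2.  -0.7] norm 5.0 ('turn', np.float64(0.0005))
```

View pics/c9.png

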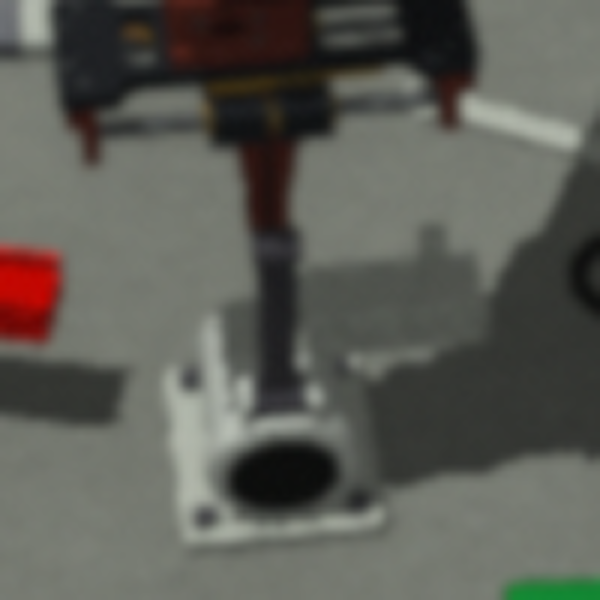

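```bash
python3 - <<'E'
from h import *
s=ld('s9');s7=ld('s7')
import cv2
a=s7['color'].max(2).astype(int);b=s['color'].max(2).astype(int)
# profile down the lever column
for n,i in(('s7',a),('s9',b)): print(n,i[198:222,243:249].mean(1).round().astype(int).tolist())
print(plane(s,246,210.4,204),plane(s7,245.5,208.2,204))
E
```

```text
s7 [119, 120, 119, 118, 118, 120, 119, 109, 91, 76, 69, 62, 53, 43, 40, 39, 41, 41, 41, 44, 46, 48, 50, 52]
s9 [44, 46, 46, 48, 50, 50, 51, 51, 50, 44, 39, 42, 53, 57, 52, 44, 39, 38, 38, 38, 39, 39, 38, 37]
[ 629.01196808 -202.23315169  204.        ] [ 621.06690651 -202.17470705  204.        ]
```

drive_tool:
  steps:
    - {"dx":0,"dy":0,"dz":-15,"turn":0,"claw":255}
    - {"dx":0,"dy":0,"dz":-30,"turn":0,"claw":255}
    - {"dx":-50,"dy":0,"dz":0,"turn":0,"claw":255}
    - {"dx":-50,"dy":5,"dz":10,"turn":0,"claw":255}
    - {"dx":-20,"dy":15,"dz":50,"turn":0,"claw":255}
    - {"dx":0,"dy":0,"dz":10,"turn":0,"claw":255}
    - {"dx":0,"dy":0,"dz":0,"turn":0,"claw":255}
    - {"dx":0,"dy":0,"dz":0,"turn":0,"claw":255}

```text
time: 20.65
ee_pos: [624.8, -186.3, 317.9]
eef_rot: [0.718, 0.019, 0.696, -0.02]
contact_force: [-0.6, -0.4, -0.0]
finger_gap: 0.1
```

```bash
python3 - <<'E'
from h import *
w=snap('wrist','w10');t=w['color'][:,:,::-1]
go(0,0,0)
c=proj(w,[625,-200,150]).astype(int);x0,y0=c[0]-45,c[1]-60;print(x0,y0)
cv2.imwrite('pics/c10.png',np.hstack([cv2.resize(t[y0:y0+120,x0:x0+90],(450,600),interpolation=cv2.INTER_CUBIC)]))
H=np.array([628.4,-203,94])
for th in (84,86,88,90,92):
    a=np.radians(th); u=-AX*np.cos(a)+np.array([0,0,np.sin(a)])
    print(th,((proj(w,H+110*u)-[x0-.4,y0-.4])*5).round(),((proj(w,H)-[x0-.4,y0-.4])*5).round())
E
```

```text
t 20.7 pos [ 624.6 -186.5  317.9] gap 0.8 F [-0.1 -0.5  0.7] yaw(tool y-90)deg -3.2 down [ 0.031 -0.002 -1.   ]
tool shift [ 297.7  151.4 -643.7] norm 725.2 
200 109
84 [201. 335.] [226. 264.]
86 [202. 355.] [226. 264.]
88 [202. 373.] [226. 264.]
90 [202. 392.] [226. 264.]
92 [203. 410.] [226. 264.]
```

View pics/c10.png

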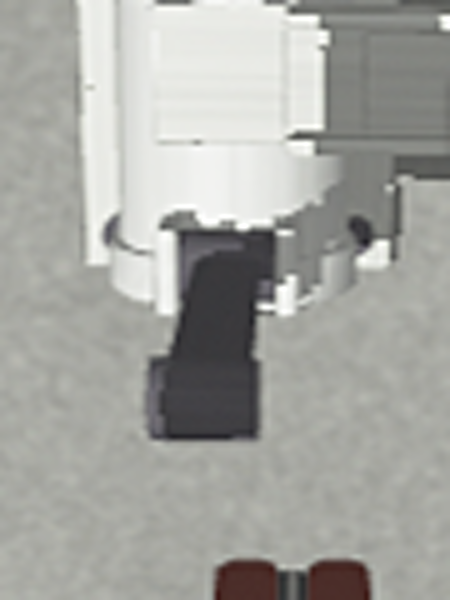

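```bash
python3 - <<'E'
from h import *
s=snap('scene','s11')['color'];a=ld('scene0')['color']
d=lambda b:np.abs(s[b]. astype(int)-a[b]).mean().round(2)
print('narrow',d(np.s_[165:222,345:410]),'red',d(np.s_[200:255,155:212]),'pink',d(np.s_[145:205,110:160]))
cv2.imwrite('pics/s11b.png',s[:,:,::-1]); print(r.sense()['time'])
E
```

```text
narrow 7.7 red 5.29 pink 6.92
20.75
```

View pics/s11b.png

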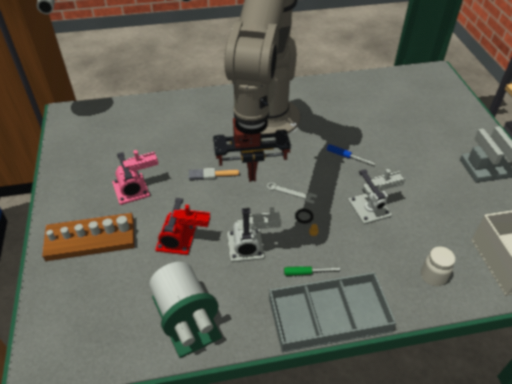

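The final scene view shows the fat coupling's lever standing upright at (247,222) with its tab out. The thin coupling at (372,190) and the red and pink ones are where they were, and the arm is clear.

```bash
python3 -c "
from bench import r
print(r.finish_job())"
```

```text
the job is handed in; nothing more can be done
None
```

The fat white coupling is unlocked: its safety tab is slid out and its latch lever is standing upright. I handed the job in at about 21 s.

- **Tab:** I gripped the post and slid it about 32 mm out, past the 22 mm needed. A wrist picture afterwards put the post about 33 mm from where it started, with the slide clear of the lever.
- **Lever:** I pinched the cross-bar and swung it up. On release the bar had slipped a little in the pads. A check put the lever at about 87°, although the arm's own position had suggested about 91°. I nudged it further with closed fingers, and the last wrist view puts it at about 90.5°, give or take 1–2°.
- **Everything else:** By eye in the last scene picture, the thin, red and pink couplings are unchanged. My numeric before-and-after picture comparison was inconclusive: it differed by about 5–8 grey levels over all three, most likely from noise and lighting, so I did not rely on it.
- **Forces:** The external forces I read stayed below about 4 N, and the arm was clear of everything at hand-in.

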